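# Lay the filter housing down, port up, against the bench stop

## Task

Set the black filter housing that has the hose port up for work on that port: by pushing, tip it over away from its port side so that it lies with the port facing straight up, and then slide it across the bench until the end nearest the long wooden stop sits flat against the stop, anywhere along it. Only push it with the fingers, never lift it, and leave the other housing, which has no port, and everything else on the bench where it is.

Things in the scene. Friction and masses are not known exactly. Their poses are not given: they have to be found in the camera images.
- housing: the filter housing with the port: loose black plastic box, 110 (its x) x 88 (its y) x 135 (its z) mm, 0.4 to 0.85 kg, standing upright at the start beside the other housing, either nearer to the robot or farther. Origin at the centre of its underside, z up while it stands. Its port is on its -y side, which faces within 0.3 rad of world -y; its +y side faces the stop
- housing_mid (a point): the centre of the housing's box, 67.5 mm above its underside. Bench friction is 0.48 to 0.72: pushed towards its +y at 105 mm height or more, the housing tips over its +y bottom edge, balances at about 33 degrees (some 55 mm of push) and then falls onto its +y side by itself; pushed lower than about 90 mm it may slide instead
- housing_top (a point): the middle of the housing's flat top face, 135 mm from its underside. Once the housing is tipped, this face looks at the stop, the flat underside (its origin then 44 mm up) faces away from the stop, and the box is 88 mm high, 108 mm over the port
- port (a point): the middle of the hose port's outer end: a round stub 44 mm across with a steel ring, sticking out 20 mm from the housing's -y side, its centre 50 mm above the underside; it looks along the housing's -y
- stop: bare wooden batten fixed to the bench, 480 (its x) x 30 (its y) x 40 (its z) mm, to the +y side of the housings, turned by up to 0.12 rad about vertical. Origin at the centre of its underside; the face to push against is its -y face, 15 mm from the origin
- blank: the other housing, a bystander: a smaller plain black plastic box without a port, 100 x 80 x 115 mm high, standing beside the ported one; origin at the centre of its underside
- spray_can: bystander: a spray can, 60 mm across, 180 mm tall, standing; origin at the centre of its underside
- jar: bystander: a glass jar with a steel lid, 70 mm across, 90 mm tall, standing behind the stop; origin at the centre of its underside
- screwdriver: bystander: a screwdriver lying on the bench, handle to its -x, under 40 mm high
- hammer: bystander: a hammer lying on the bench, handle to its -x, under 40 mm high
- wrench: bystander: a steel wrench lying behind the stop, handle to its -x, under 20 mm high
- fitting: bystander: a brass hose fitting, 32 mm across, 44 mm tall, standing near the housings on their -y side; origin at the centre of its underside
Things that resemble listed ones, but are neither listed nor needed, are in the scene too. What is shaped like the housing but blue, red or white is not meant.

How it is judged (in metres and radians):
On the way, in this order (a step that is already met when the one before it is completed fails the run):
1. the ported housing has been tipped over and lies with its port facing up (angle between housing's own y axis and vertical above 3.02 rad and height (world z) of housing_mid below 0.052 m), for 0.2 s.
2. the housing, still port up, has been pushed flat against the wooden stop (angle between housing's own y axis and vertical above 3.02 rad and y of housing_top in the frame of stop between -0.02 and -0.01 m and angle between the z axis of housing and the y axis of stop, either way round below 0.08 rad and x of housing_top in the frame of stop between -0.2 and 0.2 m), for 0.2 s.
At the end, for the whole second after the job is handed in: The ported housing lies on the bench at rest with its port up (within 7 degrees), the middle of its former top face within 5 mm of the stop's face and square to it within 0.08 rad (4.6 degrees), within 200 mm of the stop's middle along it; the other housing still stands (all of step 2 and height (world z) of housing_mid below 0.052 m and linear speed of housing below 0.01 m/s and angular speed of housing below 0.05 rad/s and angle between blank's own z axis and vertical below 0.1 rad); the robot touches nothing.
It fails at once if the ported housing is lifted off the bench (height (world z) of housing_mid above 0.1 m or (angle between housing's own z axis and vertical below 0.15 rad and height (world z) of housing_mid above 0.08 m) or (angle between housing's own y axis and vertical above 3.05 rad and height (world z) of housing_mid above 0.06 m)).
It fails at once if the housing without a port is moved by more than 20 mm or tipped (distance of blank from where it was at the start of the episode above 0.02 m or angle between blank's own z axis and vertical above 0.3 rad).
It fails at once if another thing on the bench (can, jar, screwdriver, hammer, wrench or fitting) is moved by more than 25 mm (distance of any of spray_can, jar, screwdriver, hammer, wrench, fitting from where it was at the start of the episode above 0.025 m).
It also fails if it takes over 48 s, if anything falls off the work surface, if the arm or the gripper's body presses on something with over 40 N, if the wrist force passes 120 N, or if a joint passes its speed limit or range.

## Robot

A 7-joint arm with a two-finger parallel gripper is mounted at the origin on the work surface. World frame = base frame: x ahead of the robot, y to its left, z up, the work surface at z = 0. Lengths are in mm, angles in rad, forces in N, time in s.
With the tool pointing down it reaches from about 350 to 900 mm from the base axis. Payload 7.2 kg.
Tool frame: the origin (TCP) lies at the very end of the fingers, on their centre line; the grasp point (between the pads) lies 19 mm behind it (hold_point_z is the distance from the TCP to the grasp point, in mm); z points along the fingers, y is the line along which they close (so a half turn about z gives the same grasp; the last joint's range is limited). The gripper opens to 85 mm and grips with 20 to 120 N. Pads are 22 mm wide; open, the fingers measure 114 mm over their backs; the gripper's body (76 mm by 85 mm) begins 54 mm behind the grasp point. The pads swing forward as they close: fully open they stand 13 mm farther back than shut.
Start: joints at [1.113, 0.411, -0.013, 1.596, 0.006, 1.134, -0.082], TCP at [237.491, -578.124, 231.297] pointing down, gripper open.
Joint ranges: [-2.95, 2.95], [-0.29, 1.99], [-1.47, 1.44], [0.14, 2.54], [-1.03, 4.17], [0.13, 1.85], [-2.86, 2.86]. Speed limits (rad/s): [2.39, 2.39, 3.01, 3.01, 3.14, 3.14, 3.14].

## Interface

Orientations are given as a unit quaternion [x, y, z, w].
In Python, from plant import * gives the robot as it stands. The module is installed in compiled form; this text tells all that it offers.
- The arm moves only by the tool arm_command, never from a script. Its argument "targets" is a list of rows, each an object of numbers: "rx", "ry", "rz": the turn, a rotation vector about the tool's x, y, z normalised to -1 to 1, where 1 is 45 degrees; "dx", "dy", "dz": the shift along the tool's x, y, z normalised to -1 to 1, where 1 is 20 cm; "claw": the opening, from -1 (shut) to 1 (fully open). A call has 1 to 5 rows; each row is the pose to reach, as a shift and turn from the pose commanded when the call began, along the tool's axes at that moment; what a row does not reach only later rows make up. A row lasts 1/12 s, in which the tool goes at most 41.7 mm and 7.16 degrees, less where a joint would pass 70% of its speed; a pose out of reach is approached as far as the arm can. A call with a number of a shift or a turn outside -1 to 1 is refused whole. A call with a gripper value outside its range is refused whole. The fingers move at their own pace and stop on an object; "force" is the grip in N (left out, the last holds). Time passes only in rows, so rows that repeat a pose let the fingers close. It gives the time, the measured TCP pose, the force, the opening and the grip force at its end, in the units of the state.
- observe(): the state, without advancing time (a new reading comes with each control period).
- read_camera(name): name is "scene" or "side" or "wrist"; returns a dict with "image" (480x640x3 uint8, red, green, blue), "fx", "fy", "cx", "cy" (pixels), "extrinsics" (4x4, takes a point from camera to world coordinates). Camera axes: x right, y down, z forward; pixel columns grow to the right and rows downward; lengths in mm; the calibration is good to about 2 mm. A picture is of the moment at which its call begins. There is no depth.
- close_job(): hands the job in; it is judged then, once.
The state is a dict: "clock": time; "joints": joint angles; "joint_velocities": joint speeds; "effort": joint torques, N m; "ee_pos": TCP position; "tcp_rot": TCP orientation; "ft_force": force on the tool from outside, world axes, zero at the start; "wrist_torque": the same for the moment, N m; "width": finger opening in mm; "grasp_force": force on a finger pad.
Only numpy, scipy, OpenCV 4.12 (cv2) and the standard library are available. Lean on these libraries where they do the work, as an engineer would, in place of code of your own. Each camera call takes 0.05 s, during which the arm holds its last target. There are 200 camera calls.

## Working session

There is one attempt and no reset: what is moved stays moved. The work goes in short steps, Python scripts to look and compute and a tool call to move; the robot and the scene stay as the last step left them, time stands still between calls to the robot, and variables do not carry over. Pictures are saved under pics/ and viewed, at most 10 in all, crops included, and the job is handed in when it is done.

Besides the shell and the picture viewer there is one more tool, called by a JSON object that holds its "api" and its "payload". arm_command: Moves the arm, as the interface text tells. Its arguments: {"type":"object","properties":{"targets":{"type":"array","items":{"type":"object","properties":{"rx":{"type":"number"},"ry":{"type":"number"},"rz":{"type":"number"},"dx":{"type":"number"},"dy":{"type":"number"},"dz":{"type":"number"},"claw":{"type":"number"}}}},"force":{"type":"number"}},"required":["targets"]}

```bash
mkdir -p pics; cat > h.py <<'E'
from plant import *
import numpy as np, cv2
from scipy.spatial.transform import Rotation as R
def cam(n,save=None):
    c=read_camera(n)
    if save: cv2.imwrite('pics/'+save+'.png',c['image'][...,::-1])
    return c
def px(c,u,v,z):
    E=np.array(c['extrinsics']);d=E[:3,:3]@np.array([(u-c['cx'])/c['fx'],(v-c['cy'])/c['fy'],1]);o=E[:3,3]
    return o+d*(z-o[2])/d[2]
def proj(c,p):
    E=np.array(c['extrinsics']);q=E[:3,:3].T@(np.array(p,float)-E[:3,3])
    return c['fx']*q[0]/q[2]+c['cx'],c['fy']*q[1]/q[2]+c['cy']
E
python3 - <<'E'
from h import *
import pickle
C={n:cam(n,n+'0') for n in('scene','side')}
pickle.dump(C,open('C0.pkl','wb'))
for c in C.values(): print(np.round(c['extrinsics'],2),c['fx'])
s=observe();print(s['ee_pos'],s['tcp_rot'],R.from_quat(s['tcp_rot']).as_matrix().round(3),s['clock'],s['width'])
E
```

```text
[[ 8.20000e-01  3.70000e-01 -4.40000e-01  1.06117e+03]
 [ 5.80000e-01 -5.20000e-01  6.30000e-01 -7.92670e+02]
 [ 0.00000e+00 -7.70000e-01 -6.40000e-01  9.35580e+02]
 [ 0.00000e+00  0.00000e+00  0.00000e+00  1.00000e+00]] 493.3703095156462
[[-8.4000e-01 -3.8000e-01  3.8000e-01  3.9140e+01]
 [-5.4000e-01  5.8000e-01 -6.1000e-01  7.1521e+02]
 [ 1.0000e-02 -7.2000e-01 -6.9000e-01  9.2210e+02]
 [ 0.0000e+00  0.0000e+00  0.0000e+00  1.0000e+00]] 476.3689160796912
[ 237.30803295 -577.72083603  230.53176162] [ 9.81062927e-01  1.93687925e-01 -1.97319782e-04 -6.94008763e-04] [[ 0.925  0.38  -0.001]
 [ 0.38  -0.925  0.001]
 [-0.    -0.001 -1.   ]] 0.1 85.50646430225574
```

View pics/scene0.png

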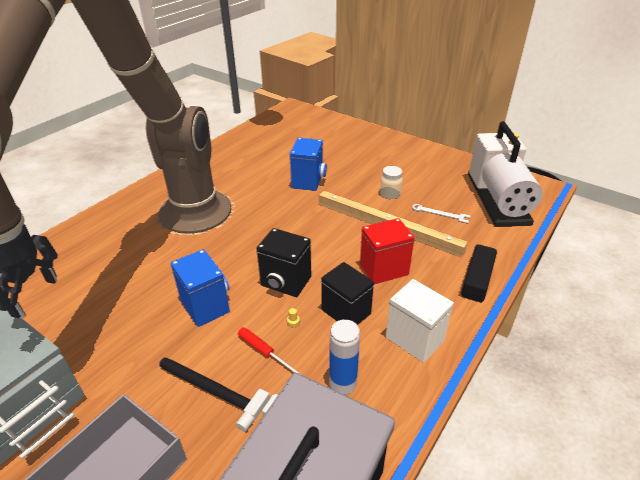

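View pics/side0.png

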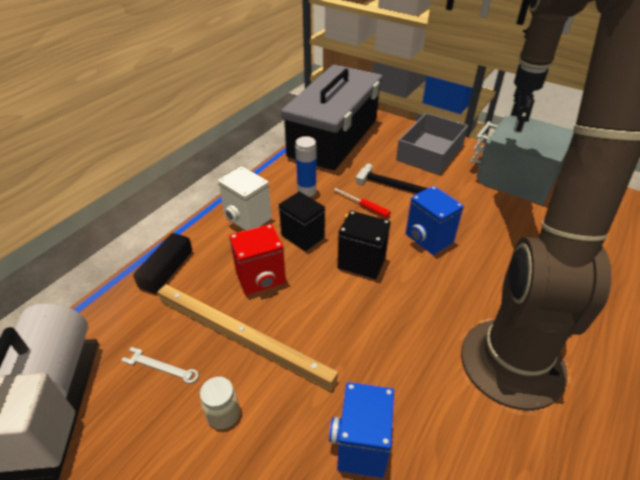

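The candidates in the scene view are the black box with a port at (285,262), the plain black blank at (347,294), and the blue, red and white lookalikes. Only the one at (285,262) is black and has a port, with its port at (275,282). I'll enlarge it to confirm.

```bash
python3 - <<'E'
import cv2,numpy as np
a=cv2.imread('pics/scene0.png')[180:330,240:440];a=cv2.convertScaleAbs(a,alpha=1.6,beta=15)
cv2.imwrite('pics/cropA.png',cv2.resize(a,None,fx=4,fy=4,interpolation=cv2.INTER_CUBIC))
b=cv2.imread('pics/side0.png')[190:390,150:410];b=cv2.convertScaleAbs(b,alpha=1.6,beta=15)
cv2.imwrite('pics/cropB.png',cv2.resize(b,None,fx=3,fy=3,interpolation=cv2.INTER_CUBIC))
E
```

```text
(no output)
```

View pics/cropA.png

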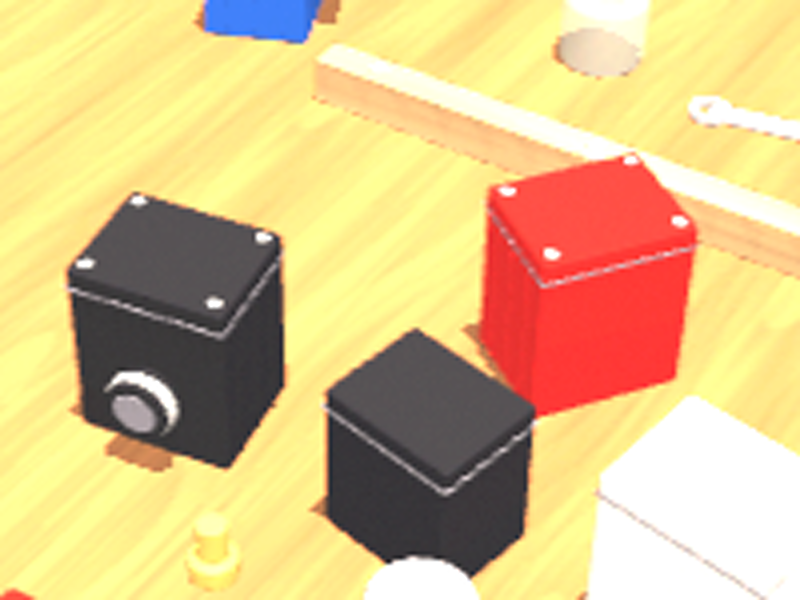

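View pics/cropB.png

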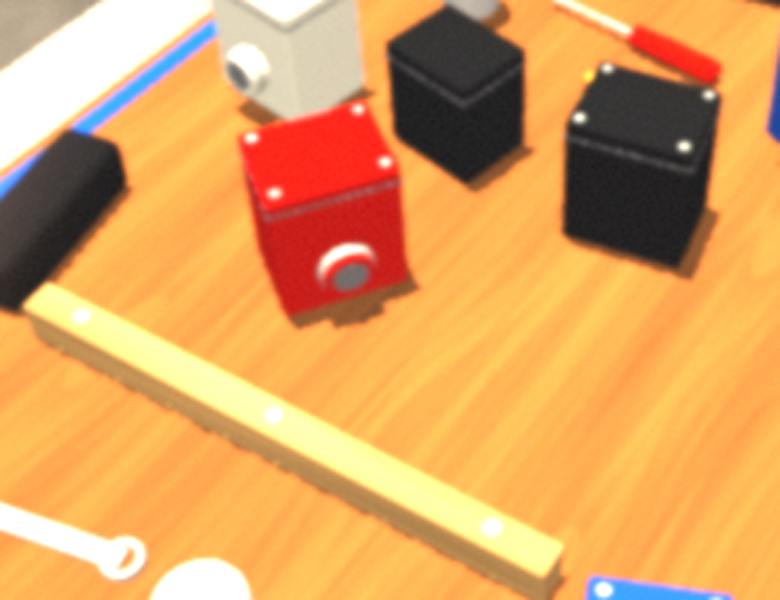

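The crops confirm it: the black housing with the port is at scene (285,262), its port is at about (275,282), and the blank beside it has none. Now to measure.

```bash
python3 - <<'E'
from h import *
import pickle
C=pickle.load(open('C0.pkl','rb'))
A=lambda n,pts,z:[px(C[n],*p,z)[:2].round(0) for p in pts]
def show(t,n,pts,z):
    r=A(n,pts,z);print(t,n,[list(map(int,q)) for q in r],'mean',np.mean(r,0).round(0),'edges',[int(np.linalg.norm(r[i]-r[i-1])) for i in range(len(r))],'ang',[round(float(np.degrees(np.arctan2(*(r[i]-r[i-1])[::-1]))),1) for i in range(len(r))])
show('H','scene',[(272.5,228.7),(310.5,240),(295.5,262),(257,248)],135)
show('H','side',[(350,211.7),(389.3,220.7),(383.3,246),(339.3,233.3)],135)
show('Hbase','scene',[(260.5,285),(297,297),(311,277.5)],0)
show('B','scene',[(344.2,262.5),(373.7,282.5),(351.7,302),(322,280.5)],115)
show('B','side',[(300.7,193.3),(324.3,207.3),(304,222.3),(279.3,206.7)],115)
show('Red','scene',[(362,228.7),(398,218.2),(413.7,236.2),(376.2,251.2)],135)
show('stop','side',[(166,284.3),(158.3,291),(331.7,380),(337.3,371.7)],40)
show('screws','side',[(177.3,295.3),(241.3,328),(314,365.7)],40)
show('stop','scene',[(323.7,191),(319,195.5)],40)
show('fit','scene',[(293,324)],0)
show('can','scene',[(344,330)],180)
show('blue','scene',[(173,262),(201,252),(225,276),(192,290)],135)
show('redbase','side',[(248,295)],0)
E
```

```text
H scene [[375, -54], [482, -34], [502, -120], [392, -135]] mean [438. -86.] edges [82, 108, 88, 111] ang [101.9, 10.6, -76.9, -172.2]
H side [[490, -105], [389, -130], [359, -41], [470, -21]] mean [427. -74.] edges [86, 104, 93, 112] ang [-76.6, -166.1, 108.6, 10.2]
Hbase scene [[387, -132], [493, -111], [479, -32]] mean [453. -92.] edges [135, 108, 80] ang [-132.6, 11.2, 100.0]
B scene [[586, -36], [681, -54], [672, -136], [578, -118]] mean [629. -86.] edges [82, 96, 82, 95] ang [84.4, -10.7, -96.3, 169.2]
B side [[654, -119], [567, -104], [578, -25], [668, -40]] mean [617. -72.] edges [80, 88, 79, 91] ang [-100.0, 170.2, 82.1, -9.5]
Red scene [[564, 80], [619, 174], [688, 130], [640, 25]] mean [628. 102.] edges [93, 108, 81, 115] ang [144.1, 59.7, -32.5, -114.6]
stop side [[778, 279], [778, 304], [301, 277], [301, 254]] mean [540. 278.] edges [477, 25, 477, 23] ang [3.0, 90.0, -176.8, -90.0]
screws side [[730, 289], [540, 278], [350, 269]] mean [540. 279.] edges [380, 190, 190] ang [3.0, -176.7, -177.3]
stop scene [[303, 277], [305, 248]] mean [304. 262.] edges [29, 29] ang [93.9, -86.1]
fit scene [[540, -188]] mean [ 540. -188.] edges [0] ang [0.0]
can scene [[731, -259]] mean [ 731. -259.] edges [0] ang [0.0]
blue scene [[262, -290], [290, -225], [398, -253], [369, -328]] mean [ 330. -274.] edges [113, 70, 111, 80] ang [160.4, 66.7, -14.5, -111.1]
redbase side [[615, 172]] mean [615. 172.] edges [0] ang [0.0]
```

```bash
cat >> h.py <<'E'
def go(p,yaw):
    "print shift/turn in command units to TCP p with tool y axis at world yaw (deg), tool down"
    s=observe();M=R.from_quat(s['tcp_rot'])
    d=M.inv().apply(np.array(p,float)-s['ee_pos'])/200
    y=np.radians(yaw);ty=np.array([np.cos(y),np.sin(y),0]);tz=np.array([0,0,-1.]);T=R.from_matrix(np.column_stack([np.cross(ty,tz),ty,tz]))
    r=(M.inv()*T).as_rotvec()/(np.pi/4)
    print('t',round(s['clock'],2),'tcp',np.round(s['ee_pos'],1),'F',np.round(s['ft_force'],1),'w',round(s['width'],1),'d',d.round(3),'r',r.round(3))
E
```

{"api": "arm_command", "payload": {"targets": [{"dx":0.8,"dy":-0.667,"rz":-0.79,"claw":0.65},{"dx":0.8,"dy":-0.667,"rz":-0.79,"claw":0.65},{"dx":0.8,"dy":-0.667,"rz":-0.79,"claw":0.65},{"dx":0.8,"dy":-0.667,"rz":-0.79,"claw":0.65},{"dx":0.8,"dy":-0.667,"rz":-0.79,"claw":0.65}]}}

```text
invalid input at $.targets[0]: expected keys rx, ry, rz, dx, dy, dz, claw
```

```bash
python3 -c "
from h import *
go((453,-180,231),11.5)"
```

```text
t 0.1 tcp [ 237.3 -577.7  230.5] F [ 0.4 -0.3 -0.4] w 85.5 d [ 1.753 -1.43  -0.   ] r [-2.000e-03 -1.000e-03 -1.759e+00]
```

{"api": "arm_command", "payload": {"targets": [{"dx":0.8,"dy":-0.667,"dz":0,"rx":0,"ry":0,"rz":-0.79,"claw":0.65},{"dx":0.8,"dy":-0.667,"dz":0,"rx":0,"ry":0,"rz":-0.79,"claw":0.65},{"dx":0.8,"dy":-0.667,"dz":0,"rx":0,"ry":0,"rz":-0.79,"claw":0.65},{"dx":0.8,"dy":-0.667,"dz":0,"rx":0,"ry":0,"rz":-0.79,"claw":0.65},{"dx":0.8,"dy":-0.667,"dz":0,"rx":0,"ry":0,"rz":-0.79,"claw":0.65}]}}

```text
clock: 0.52
ee_pos: [335.1, -391.9, 231.0]
tcp_rot: [0.874, 0.487, -0.0, -0.0]
ft_force: [1.2, -0.1, 0.6]
width: 70.5
grasp_force: 0.0
```

```bash
python3 -c "
from h import *
go((453,-180,231),11.5)"
```

```text
t 0.52 tcp [ 335.1 -391.9  231. ] F [ 1.2 -0.1  0.6] w 70.5 d [ 1.211 -0.057 -0.   ] r [-0.001 -0.    -0.962]
```

{"api": "arm_command", "payload": {"targets": [{"dx":1.0,"dy":-0.05,"dz":0,"rx":0,"ry":0,"rz":-0.78,"claw":0.65},{"dx":1.0,"dy":-0.05,"dz":0,"rx":0,"ry":0,"rz":-0.78,"claw":0.65},{"dx":1.0,"dy":-0.05,"dz":0,"rx":0,"ry":0,"rz":-0.78,"claw":0.65},{"dx":1.0,"dy":-0.05,"dz":0,"rx":0,"ry":0,"rz":-0.78,"claw":0.65},{"dx":1.0,"dy":-0.05,"dz":0,"rx":0,"ry":0,"rz":-0.78,"claw":0.65}]}}

```text
clock: 0.93
ee_pos: [433.6, -216.1, 231.4]
tcp_rot: [0.686, 0.728, 0.0, 0.0]
ft_force: [-0.4, -0.2, 0.1]
width: 70.1
grasp_force: 0.0
```

```bash
python3 -c "
from h import *
go((453,-180,115),11.5)"
```

```text
t 0.93 tcp [ 433.6 -216.1  231.4] F [-0.4 -0.2  0.1] w 70.1 d [0.174 0.107 0.582] r [ 0.001 -0.    -0.179]
```

{"api": "arm_command", "payload": {"targets": [{"dx":0.17,"dy":0.107,"dz":0.18,"rx":0,"ry":0,"rz":-0.15,"claw":0.65},{"dx":0.17,"dy":0.107,"dz":0.36,"rx":0,"ry":0,"rz":-0.18,"claw":0.65},{"dx":0.17,"dy":0.107,"dz":0.54,"rx":0,"ry":0,"rz":-0.18,"claw":0.65},{"dx":0.17,"dy":0.107,"dz":0.59,"rx":0,"ry":0,"rz":-0.18,"claw":0.65},{"dx":0.17,"dy":0.107,"dz":0.59,"rx":0,"ry":0,"rz":-0.18,"claw":0.65}]}}

```text
clock: 1.35
ee_pos: [450.0, -183.5, 110.7]
tcp_rot: [0.635, 0.772, -0.001, -0.003]
ft_force: [-0.4, 0.5, 0.4]
width: 70.1
grasp_force: 0.0
```

```bash
python3 -c "
from h import *
go((442,-134,114),11.5)
a=cam('scene')['image'][120:345,200:500]
b=cam('wrist')['image']
a=cv2.resize(a,(800,600))[...,::-1]
cv2.imwrite('pics/p1.png',np.vstack([cv2.resize(a,(400,300)),cv2.resize(b[...,::-1],(400,300))]))"
```

```text
t 1.35 tcp [ 450.  -183.5  110.7] F [-0.4  0.5  0.4] w 70.1 d [ 0.251  0.008 -0.016] r [-0.007 -0.005 -0.009]
```

View pics/p1.png

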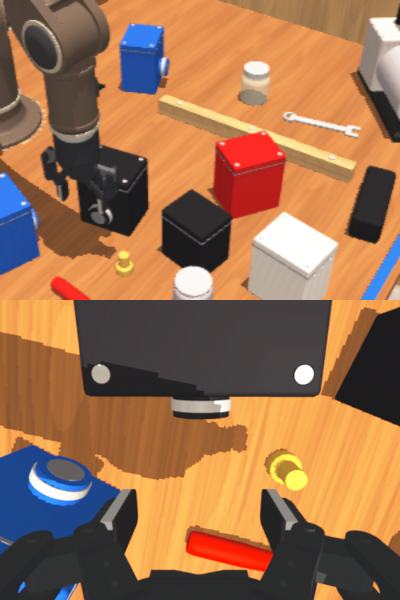

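The wrist view shows the fingers centred on the port (finger gap centre at x≈198, port at 200) and the housing face square to the tool. I'll push along tool x.

{"api": "arm_command", "payload": {"targets": [{"dx":0.1,"dy":0.005,"dz":-0.02,"rx":0,"ry":0,"rz":-0.01,"claw":0.65},{"dx":0.2,"dy":0.005,"dz":-0.025,"rx":0,"ry":0,"rz":-0.01,"claw":0.65},{"dx":0.25,"dy":0.005,"dz":-0.03,"rx":0,"ry":0,"rz":-0.01,"claw":0.65},{"dx":0.29,"dy":0.005,"dz":-0.035,"rx":0,"ry":0,"rz":-0.01,"claw":0.65},{"dx":0.33,"dy":0.005,"dz":-0.04,"rx":0,"ry":0,"rz":-0.01,"claw":0.65}]}}

```text
clock: 1.87
ee_pos: [442.0, -120.2, 123.2]
tcp_rot: [0.633, 0.774, 0.0, 0.002]
ft_force: [1.0, -1.5, 2.5]
width: 70.3
grasp_force: 1.5
```

```bash
python3 -c "
from h import *
go((430,-85,130),11.5)
cam('scene','p2')
a=cam('scene')['image'][150:330,220:460]
cv2.imwrite('pics/p2.png',np.hstack([cv2.resize(a[...,::-1],(400,300)),cv2.resize(cam('side')['image'][150:390,200:520][...,::-1],(400,300))]))"
```

```text
t 1.87 tcp [ 442.  -120.2  123.2] F [ 1.  -1.5  2.5] w 70.3 d [ 0.184 -0.024 -0.035] r [ 0.004  0.004 -0.001]
```

View pics/p2.png

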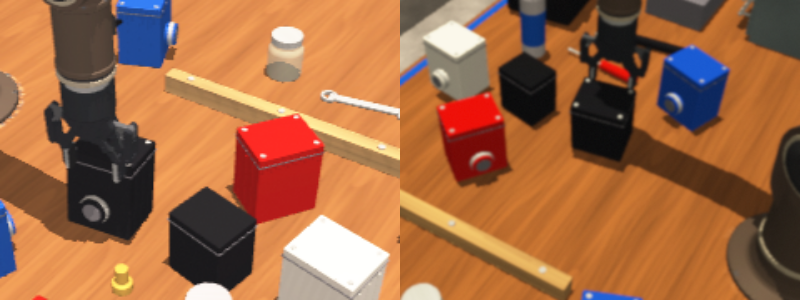

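The fingers touch the upper port face and the housing still stands. I'll push on.

{"api": "arm_command", "payload": {"targets": [{"dx":0.04,"dy":0,"dz":0.01,"rx":0,"ry":0,"rz":0,"claw":0.65},{"dx":0.08,"dy":0,"dz":0.01,"rx":0,"ry":0,"rz":0,"claw":0.65},{"dx":0.12,"dy":0,"dz":0.0,"rx":0,"ry":0,"rz":0,"claw":0.65},{"dx":0.16,"dy":0,"dz":-0.02,"rx":0,"ry":0,"rz":0,"claw":0.65},{"dx":0.2,"dy":0,"dz":-0.03,"rx":0,"ry":0,"rz":0,"claw":0.65}]}}

```text
clock: 2.43
ee_pos: [431.9, -78.9, 127.4]
tcp_rot: [0.632, 0.775, -0.0, -0.001]
ft_force: [0.4, -0.1, -0.3]
width: 70.4
grasp_force: 0.1
```

```bash
python3 -c "
from h import *
go((430,-85,130),11.5)
cv2.imwrite('pics/p3.png',np.hstack([cv2.resize(cam('scene')['image'][150:330,220:460][...,::-1],(400,300)),cv2.resize(cam('side')['image'][150:390,200:520][...,::-1],(400,300))]))"
```

```text
t 2.43 tcp [431.9 -78.9 127.4] F [ 0.4 -0.1 -0.3] w 70.4 d [-0.028 -0.015 -0.013] r [-0.001 -0.001  0.001]
```

View pics/p3.png

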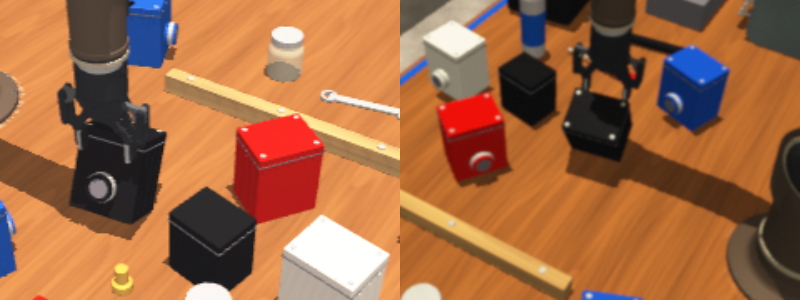

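It is tipping, at roughly 20°. The fingers are clear of the port, so I'll continue past the balance point.

{"api": "arm_command", "payload": {"targets": [{"dx":0.05,"dy":0,"dz":0,"rx":0,"ry":0,"rz":0,"claw":0.65},{"dx":0.1,"dy":0,"dz":-0.01,"rx":0,"ry":0,"rz":0,"claw":0.65},{"dx":0.15,"dy":0,"dz":-0.02,"rx":0,"ry":0,"rz":0,"claw":0.65},{"dx":0.2,"dy":0,"dz":-0.03,"rx":0,"ry":0,"rz":0,"claw":0.65},{"dx":0.22,"dy":0,"dz":-0.04,"rx":0,"ry":0,"rz":0,"claw":0.65}]}}

```text
clock: 2.95
ee_pos: [423.3, -34.9, 135.5]
tcp_rot: [0.632, 0.775, 0.0, -0.0]
ft_force: [0.3, 0.0, 1.0]
width: 70.4
grasp_force: 0.0
```

{"api": "arm_command", "payload": {"targets": [{"dx":0,"dy":0,"dz":-0.15,"rx":0,"ry":0,"rz":0,"claw":0.65},{"dx":0,"dy":0,"dz":-0.25,"rx":0,"ry":0,"rz":0,"claw":0.65},{"dx":-0.2,"dy":0,"dz":-0.25,"rx":0,"ry":0,"rz":0,"claw":0.65},{"dx":-0.4,"dy":0,"dz":-0.25,"rx":0,"ry":0,"rz":0,"claw":0.65},{"dx":-0.6,"dy":0,"dz":-0.25,"rx":0,"ry":0,"rz":0,"claw":0.65}]}}

```text
clock: 3.37
ee_pos: [448.3, -155.5, 186.3]
tcp_rot: [0.632, 0.775, 0.0, 0.001]
ft_force: [0.5, 0.6, 0.3]
width: 70.6
grasp_force: 0.0
```

```bash
python3 -c "
from h import *
import pickle
go((440,-125,150),11.5)
C={n:cam(n) for n in('scene','side')};pickle.dump(C,open('C1.pkl','wb'))
cv2.imwrite('pics/p4.png',np.hstack([cv2.resize(C['scene']['image'][160:310,230:330][...,::-1],(400,600),interpolation=2),cv2.resize(C['side']['image'][200:320,300:380][...,::-1],(400,600),interpolation=2)]))"
```

```text
t 3.37 tcp [ 448.3 -155.5  186.3] F [0.5 0.6 0.3] w 70.6 d [ 0.158 -0.01   0.181] r [0.002 0.002 0.004]
```

View pics/p4.png

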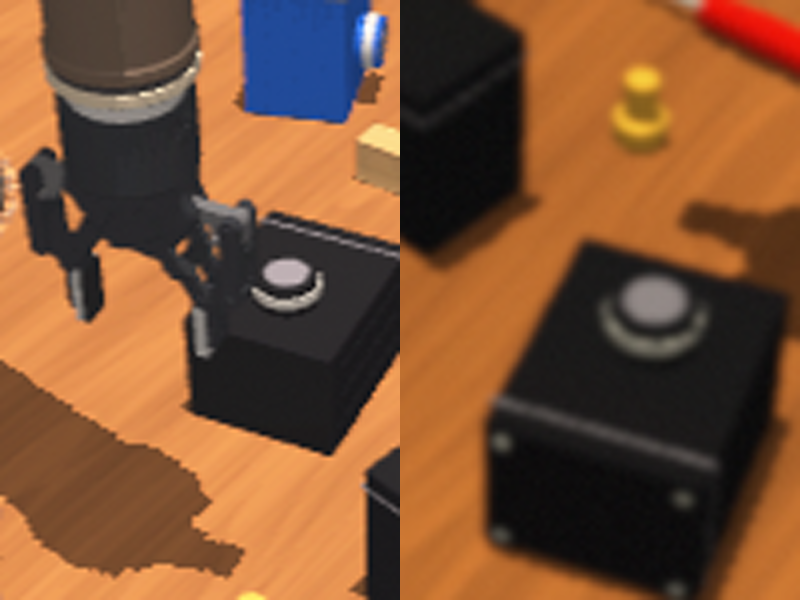

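The housing lies port up. The side view has its top corners at (337,249), (378,260), (364,292) and (318,280), and the port at (351,260). Now I'll work out its pose.

```bash
python3 - <<'E'
from h import *
import pickle
C=pickle.load(open('C1.pkl','rb'))
f=lambda n,L,z:print(n,z,[px(C[n],*p,z)[:2].round(0).tolist() for p in L])
f('scene',[(277.5,262),(313,273)],0)
f('side',[(336.6,248.6),(377.6,259.6),(363.6,292.4),(318,280)],88)
f('scene',[(302,228)],108);f('side',[(351,260)],108)
go((440,-125,50),11.5)
E
```

```text
scene 0 [[366.0, -36.0], [474.0, -14.0]]
side 88 [[471.0, -13.0], [368.0, -36.0], [345.0, 73.0], [452.0, 99.0]]
scene 108 [[414.0, 19.0]]
side 108 [[412.0, 18.0]]
t 3.47 tcp [ 448.1 -160.6  185.4] F [ 0.2  1.3 -0.6] w 70.5 d [ 0.184 -0.006  0.676] r [ 0.     0.003 -0.009]
```

```bash
python3 -c "
from h import *
go((434,-90,45),12)"
```

```text
t 3.47 tcp [ 448.1 -160.6  185.4] F [ 0.2  1.3 -0.6] w 70.5 d [ 0.362 -0.002  0.701] r [ 0.     0.003 -0.02 ]
```

{"api": "arm_command", "payload": {"targets": [{"dx":0.15,"dy":-0.01,"dz":0.14,"rx":0,"ry":0,"rz":-0.01,"claw":0.65},{"dx":0.36,"dy":-0.01,"dz":0.32,"rx":0,"ry":0,"rz":-0.01,"claw":0.65},{"dx":0.36,"dy":-0.01,"dz":0.5,"rx":0,"ry":0,"rz":-0.01,"claw":0.65},{"dx":0.36,"dy":-0.01,"dz":0.68,"rx":0,"ry":0,"rz":-0.01,"claw":0.65},{"dx":0.36,"dy":-0.01,"dz":0.7,"rx":0,"ry":0,"rz":-0.01,"claw":0.65}]}}

```text
clock: 3.88
ee_pos: [427.2, -82.2, 40.4]
tcp_rot: [0.628, 0.778, -0.002, -0.004]
ft_force: [-1.0, 0.3, -0.5]
width: 70.4
grasp_force: 0.0
```

```bash
python3 -c "
from h import *
go((422,-36,45),12)
go((403,108,45),3.1)"
```

```text
t 3.88 tcp [427.2 -82.2  40.4] F [-1.   0.3 -0.5] w 70.4 d [ 0.232  0.023 -0.022] r [-0.01  -0.006  0.003]
t 3.88 tcp [427.2 -82.2  40.4] F [-1.   0.3 -0.5] w 70.4 d [ 0.956  0.081 -0.019] r [-0.011 -0.005  0.201]
```

{"api": "arm_command", "payload": {"targets": [{"dx":0.07,"dy":0.02,"dz":-0.02,"rx":0,"ry":0,"rz":0,"claw":0.65},{"dx":0.14,"dy":0.02,"dz":-0.02,"rx":0,"ry":0,"rz":0,"claw":0.65},{"dx":0.19,"dy":0.02,"dz":-0.02,"rx":0,"ry":0,"rz":0,"claw":0.65},{"dx":0.23,"dy":0.02,"dz":-0.02,"rx":0,"ry":0,"rz":0,"claw":0.65},{"dx":0.27,"dy":0.02,"dz":-0.02,"rx":0,"ry":0,"rz":0.01,"claw":0.65}]}}

```text
clock: 4.3
ee_pos: [424.9, -31.2, 50.6]
tcp_rot: [0.633, 0.774, -0.0, 0.001]
ft_force: [0.2, -5.1, 3.7]
width: 70.5
grasp_force: 2.4
```

```bash
python3 -c "
from h import *
go((403,108,45),3.1)"
```

```text
t 4.3 tcp [424.9 -31.2  50.6] F [ 0.2 -5.1  3.7] w 70.5 d [0.704 0.032 0.027] r [0.002 0.002 0.187]
```

{"api": "arm_command", "payload": {"targets": [{"dx":0.05,"dy":0.0,"dz":0.02,"rx":0,"ry":0,"rz":0.015,"claw":0.65},{"dx":0.1,"dy":0.0,"dz":0.02,"rx":0,"ry":0,"rz":0.03,"claw":0.65},{"dx":0.15,"dy":0.002,"dz":0.02,"rx":0,"ry":0,"rz":0.045,"claw":0.65},{"dx":0.2,"dy":0.004,"dz":0.02,"rx":0,"ry":0,"rz":0.06,"claw":0.65},{"dx":0.25,"dy":0.006,"dz":0.02,"rx":0,"ry":0,"rz":0.075,"claw":0.65}]}}

```text
clock: 4.72
ee_pos: [415.5, 18.1, 46.2]
tcp_rot: [0.656, 0.755, -0.0, 0.001]
ft_force: [-1.1, -2.8, 0.4]
width: 70.7
grasp_force: 1.3
```

{"api": "arm_command", "payload": {"targets": [{"dx":0.05,"dy":0.0,"dz":0,"rx":0,"ry":0,"rz":0.015,"claw":0.65},{"dx":0.1,"dy":0.0,"dz":0,"rx":0,"ry":0,"rz":0.03,"claw":0.65},{"dx":0.15,"dy":0.002,"dz":0,"rx":0,"ry":0,"rz":0.045,"claw":0.65},{"dx":0.2,"dy":0.004,"dz":0,"rx":0,"ry":0,"rz":0.06,"claw":0.65},{"dx":0.25,"dy":0.006,"dz":0,"rx":0,"ry":0,"rz":0.075,"claw":0.65}]}}

```text
clock: 5.13
ee_pos: [409.5, 67.7, 46.2]
tcp_rot: [0.678, 0.735, -0.0, 0.001]
ft_force: [-0.7, -2.9, -0.2]
width: 70.7
grasp_force: 1.5
```

```bash
python3 -c "
from h import *
go((403,108,45),3.1)
cv2.imwrite('pics/p5.png',np.hstack([cv2.resize(cam('scene')['image'][150:300,230:430][...,::-1],(400,300),interpolation=2),cv2.resize(cam('side')['image'][220:400,220:460][...,::-1],(400,300),interpolation=2)]))"
```

```text
t 5.13 tcp [409.5  67.7  46.2] F [-0.7 -2.9 -0.2] w 70.7 d [ 0.203 -0.016  0.006] r [0.001 0.002 0.035]
```

View pics/p5.png

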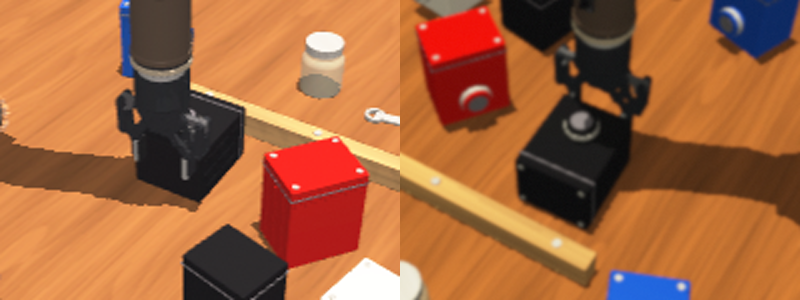

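Both views show it still port up, about 40 mm short of the stop and nearly square. I'll take the last stretch slowly and watch the force.

{"api": "arm_command", "payload": {"targets": [{"dx":0.04,"dy":0.0,"dz":0,"rx":0,"ry":0,"rz":0.01,"claw":0.65},{"dx":0.08,"dy":0.0,"dz":0,"rx":0,"ry":0,"rz":0.02,"claw":0.65},{"dx":0.12,"dy":0,"dz":0,"rx":0,"ry":0,"rz":0.035,"claw":0.65},{"dx":0.15,"dy":0,"dz":0,"rx":0,"ry":0,"rz":0.035,"claw":0.65},{"dx":0.17,"dy":0,"dz":0,"rx":0,"ry":0,"rz":0.035,"claw":0.65}]}}

```text
clock: 5.65
ee_pos: [406.9, 101.6, 45.8]
tcp_rot: [0.687, 0.727, -0.0, 0.001]
ft_force: [1.4, -4.9, 2.9]
width: 70.7
grasp_force: 2.5
```

{"api": "arm_command", "payload": {"targets": [{"dx":0.01,"dy":0.0,"dz":0,"rx":0,"ry":0,"rz":0,"claw":0.65},{"dx":0.02,"dy":0.0,"dz":0,"rx":0,"ry":0,"rz":0,"claw":0.65}]}}

```text
clock: 5.82
ee_pos: [406.5, 105.6, 45.5]
tcp_rot: [0.687, 0.727, -0.0, 0.0]
ft_force: [0.4, -5.6, 4.4]
width: 70.4
grasp_force: 2.5
```

{"api": "arm_command", "payload": {"targets": [{"dx":0.01,"dy":0.0,"dz":0,"rx":0,"ry":0,"rz":0,"claw":0.65},{"dx":0.02,"dy":0.0,"dz":0,"rx":0,"ry":0,"rz":0,"claw":0.65}]}}

```text
clock: 5.98
ee_pos: [406.1, 109.7, 45.3]
tcp_rot: [0.687, 0.726, -0.0, 0.0]
ft_force: [0.3, -5.0, 2.4]
width: 70.3
grasp_force: 2.5
```

{"api": "arm_command", "payload": {"targets": [{"dx":0.01,"dy":0.0,"dz":0,"rx":0,"ry":0,"rz":0,"claw":0.65},{"dx":0.02,"dy":0.0,"dz":0,"rx":0,"ry":0,"rz":0,"claw":0.65}]}}

```text
clock: 6.15
ee_pos: [405.6, 110.7, 45.2]
tcp_rot: [0.688, 0.726, -0.002, 0.001]
ft_force: [2.0, -24.3, 12.5]
width: 70.4
grasp_force: 12.1
```

{"api": "arm_command", "payload": {"targets": [{"dx":0.01,"dy":0.0,"dz":0,"rx":0,"ry":0,"rz":0,"claw":0.65},{"dx":0.02,"dy":0.0,"dz":0,"rx":0,"ry":0,"rz":0,"claw":0.65}]}}

```text
clock: 6.32
ee_pos: [405.5, 110.7, 45.2]
tcp_rot: [0.689, 0.725, -0.005, 0.003]
ft_force: [3.8, -39.0, 18.6]
width: 70.3
grasp_force: 19.6
```

The force rose sharply with no further travel, so the housing is against the stop. Backing off.

{"api": "arm_command", "payload": {"targets": [{"dx":0,"dy":0.0,"dz":0,"rx":0,"ry":0,"rz":0,"claw":0.65},{"dx":-0.03,"dy":0.0,"dz":0,"rx":0,"ry":0,"rz":0,"claw":0.65},{"dx":-0.1,"dy":0,"dz":0,"rx":0,"ry":0,"rz":0,"claw":0.65},{"dx":-0.25,"dy":0,"dz":0,"rx":0,"ry":0,"rz":0,"claw":0.65},{"dx":-0.4,"dy":0,"dz":-0.05,"rx":0,"ry":0,"rz":0,"claw":0.65}]}}

```text
clock: 6.73
ee_pos: [409.3, 39.1, 54.2]
tcp_rot: [0.686, 0.728, 0.0, -0.001]
ft_force: [0.1, -0.2, 0.6]
width: 70.6
grasp_force: 0.0
```

{"api": "arm_command", "payload": {"targets": [{"dx":-0.2,"dy":0.0,"dz":-0.1,"rx":0,"ry":0,"rz":0,"claw":0.65},{"dx":-0.4,"dy":0.0,"dz":-0.2,"rx":0,"ry":0,"rz":0,"claw":0.65},{"dx":-0.4,"dy":0,"dz":-0.4,"rx":0,"ry":0,"rz":0,"claw":0.65},{"dx":-0.4,"dy":0,"dz":-0.6,"rx":0,"ry":0,"rz":0,"claw":0.65},{"dx":-0.4,"dy":0,"dz":-0.6,"rx":0,"ry":0,"rz":0,"claw":0.65}]}}

```text
clock: 7.15
ee_pos: [418.6, -41.5, 181.6]
tcp_rot: [0.687, 0.726, 0.003, 0.004]
ft_force: [1.9, -0.9, 0.1]
width: 70.4
grasp_force: 0.0
```

```bash
python3 -c "
from h import *
import pickle
C={n:cam(n) for n in('scene','side')};pickle.dump(C,open('C2.pkl','wb'))
cv2.imwrite('pics/p6.png',np.hstack([cv2.resize(C['scene']['image'][140:290,250:350][...,::-1],(400,600),interpolation=2),cv2.resize(C['side']['image'][240:420,240:360][...,::-1],(400,600),interpolation=2)]))"
```

```text
(no output)
```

View pics/p6.png

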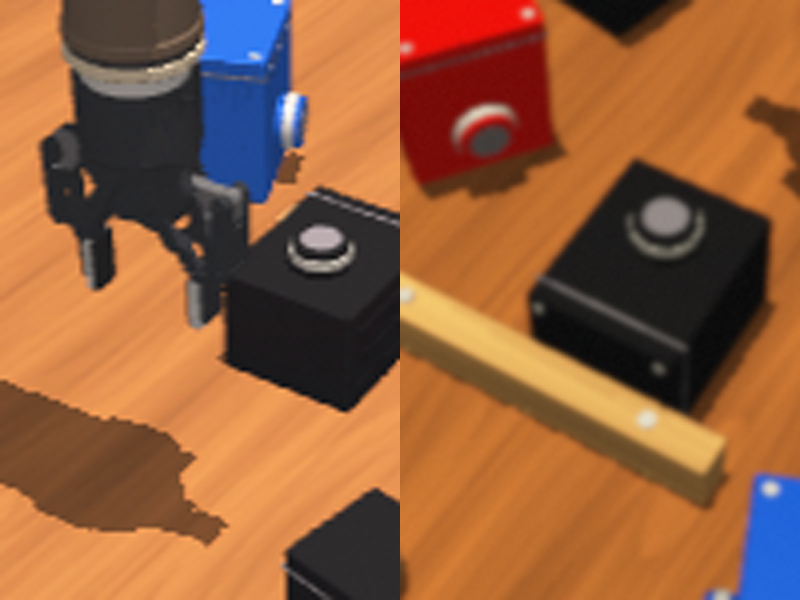

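The housing lies port up against the stop, with no visible gap. Its near top edge runs from side (279,328) to (327,345). I'll check the numbers before handing in.

```bash
python3 - <<'E'
from h import *
import pickle
C=pickle.load(open('C2.pkl','rb'));c=C['side']
P=[px(c,*p,88)[:2] for p in[(279,327.9),(327,345),(351,306.6),(311.4,288)]]
o=np.array([540,278.5]);a=np.radians(3.1);M=np.array([[np.cos(a),np.sin(a)],[-np.sin(a),np.cos(a)]])
print([(M@(p-o)).round(1) for p in P],(M@((P[0]+P[1])/2-o)).round(1))
b=[px(C['scene'],250+x/4,140+y/4,0)[:2] for x,y in[(225,362),(347,410)]]
print([(M@(p-o)).round(1) for p in b], np.degrees(np.arctan2(*(M@(b[1]-b[0]))[::-1])).round(1))
d=px(c,319.5,304.5,108);print(M@(d[:2]-o));go((405,0,180),3)
E
```

```text
[array([-94.6, -15.6]), array([-204.2,  -29.5]), array([-200.5, -143.4]), array([ -96.6, -145.6])] [-149.4  -22.5]
[array([-200.5, -145.1]), array([ -93.7, -144.1])] 0.5
[-145.17454212  -99.58319412]
t 7.25 tcp [415.9 -41.3 176.8] F [-0.2 -0.7 -0.8] w 70.3 d [ 0.209 -0.043 -0.016] r [0.006 0.001 0.005]
```

The scene view puts the rear edge square to the stop within 0.5°. The pressed finger position also puts the top face about 14 mm from the stop's origin, against 15 mm expected, so it is flush. Handing in.

```bash
python3 -c "
from plant import *
print(close_job())"
```

```text
the job is handed in; nothing more can be done
None
```

I handed the job in at about 7 s of the 48 s: the ported housing lies port up and flat against the stop, about 150 mm along it from its middle, square within about 0.5° on the cleaner of two views (the other put one corner 14 mm back), I did not touch the blank or the other items, and no verdict came back.

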